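# Load the cassette carrier

### The arm

A 6-joint arm with a two-finger parallel gripper is mounted at the origin on a cart in front of the work surface, level with it; the furniture and walls round the work are solid. World frame = base frame: x ahead of the robot, y to its left, z up, the work surface at z = 0. Lengths are in m, angles in rad, forces in N, time in s.
With the tool pointing down it reaches from about 0.35 to 0.775 m from the base axis. Payload 7.3 kg.
Tool frame: the origin (TCP) lies at the very end of the fingers, on their centre line; the grasp point (between the pads) lies 19 mm behind it (robot.hold_point_z is the distance from the TCP to the grasp point, in m); z points along the fingers, y is the direction in which the jaws open and shut (so a half turn about z gives the same grasp; the last joint's range is limited). The gripper opens to 92 mm and grips with 3 to 60 N. Pads are 19 mm wide; open, the fingers measure 130 mm over their backs; the gripper's body (75 mm by 190 mm) begins 47 mm behind the grasp point.
Start: joints at [-1.467, 0.342, 1.524, -0, 1.275, -0.146], TCP at [0.13, -0.509, 0.227] pointing down, gripper open.
Joint ranges: [-2.53, 2.53], [-0.77, 2.02], [0.04, 2.7], [-1, 4.14], [0.28, 2.66], [-3.11, 3.11]. Speed limits (rad/s): [2.57, 2.57, 3.14, 3.14, 3.14, 3.14].

### API

Orientations are given as [roll, pitch, yaw] about the fixed x, y, z axes, in that order (R = Rz(yaw) Ry(pitch) Rx(roll)).
In Python, from cell import monitor, viewer, robot gives the robot as it stands.
- The arm moves only by the tool move_arm, never from a script. Its argument "deltas" is a list of rows, each an object of numbers: "x", "y", "z": the shift along the tool's x, y, z in m; "wx", "wy", "wz": the turn, a rotation vector about the tool's x, y, z in degrees; "hand": the opening, from 0 (shut) to 1 (fully open). In form: [{"x": .., "y": .., "z": .., "wx": .., "wy": .., "wz": .., "hand": ..}, ...]. A call has 1 to 8 rows; each row is the pose to reach, as a shift and turn from the pose commanded when the call began, along the tool's axes at that moment; what a row does not reach only later rows make up. A row lasts 1/8 s, in which the tool goes at most 62.5 mm and 10.7 degrees, less where a joint would pass 70% of its speed; a pose out of reach is approached as far as the arm can. A call with a gripper value outside its range is refused whole. The fingers move at their own pace and stop on an object; "grip_force" is the grip in N (left out, the last holds). Time passes only in rows, so rows that repeat a pose let the fingers close. It gives the time, the measured TCP pose, the force and the opening at its end, in the units of the state.
- monitor.observe(): the state, without advancing time (a new reading comes with each control period).
- viewer.read_camera(name): name is "side" or "top" or "wrist"; returns the picture (420x560x3 uint8, red, green, blue); there is no depth.
- viewer.camera_params(name): a dict with "camera_matrix" (3x3 intrinsics, pixels), "k1" (the pictures are not rectified: a ray, as slopes to the right and down, at radius r is drawn at 1 + k1 r^2 times it, then the intrinsics apply), "R" (3x3) and "t" (3): a world point X has camera coordinates R X + t. Camera axes: x right, y down, z forward; pixel columns grow to the right and rows downward; lengths in m; the calibration is good to about 2 mm. A picture is of the moment at which its call begins: read the wrist's pose just before it. camera_params takes no time and is no camera call; for the wrist camera it gives the pose at the moment of the call.
- robot.hand_in(): hands the job in, once; it reports no verdict.
The state is a dict: "time": time; "qpos": joint angles; "qvel": joint speeds; "joint_efforts": joint torques, N m; "tool_pos": TCP position; "tool_rot": TCP orientation; "contact_force": force on the tool from outside, world axes, zero at the start; "torque": the same for the moment, N m; "opening": finger opening in m.
Only numpy, scipy, OpenCV 4.12 (cv2) and the standard library are available. Lean on these libraries where they do the work, as an engineer would, in place of code of your own. Each camera call takes 0.05 s, during which the arm holds its last target. There are 200 camera calls.

### The job

Load the carrier for the next run: stand the two six-hole dark cassettes in its two long bays, one in each (either way), and the low four-hole dark cassette in the short bay, each upright on the floor of its bay. The tall four-hole cassette and the slim white sample rack look similar but do not belong: leave them standing where they are.

Things in the scene. Friction and masses are not known exactly. Their poses are not given: they have to be found in the camera images.
- six_hole_1: Dark grey six-hole tube cassette, 31 wide x 133 long x 68 mm tall, solid, about 0.09 kg, flat 30 mm wide sides to grasp across; a foot 8 mm high projects 4 mm at each end. The two six-hole ones are alike and interchangeable. Loose, standing upright on the bench, long axis roughly along the robot's x; one of five places, which change from run to run. Origin: centre of the underside; its y axis runs along its length, x across its width, z up. 
- six_hole_2: Dark grey six-hole tube cassette, 31 wide x 133 long x 68 mm tall, solid, about 0.09 kg, flat 30 mm wide sides to grasp across; a foot 8 mm high projects 4 mm at each end. The two six-hole ones are alike and interchangeable. Loose, standing upright on the bench, long axis roughly along the robot's x; one of five places, which change from run to run. Origin: centre of the underside; its y axis runs along its length, x across its width, z up. 
- four_hole: Near-black low four-hole tube cassette, 31 wide x 92 long x 80 mm tall, solid, about 0.09 kg, flat 30 mm wide sides to grasp across; a foot 8 mm high projects 5 mm at each end. Loose, standing upright on the bench, long axis roughly along the robot's x; one of five places, which change from run to run. Origin: centre of the underside; its y axis runs along its length, x across its width, z up. 
- tall_cassette: Look-alike, stays: near-black tall four-hole tube cassette, 31 x 92 mm like the low one but 122 mm tall. Loose, standing upright on the bench, long axis roughly along the robot's x; one of five places, which change from run to run. Origin: centre of the underside; its y axis runs along its length, x across its width, z up. 
- white_rack: Look-alike, stays: slim white six-hole sample rack, 27 wide x 140 long x 58 mm tall. Loose, standing upright on the bench, long axis roughly along the robot's x; one of five places, which change from run to run. Origin: centre of the underside; its y axis runs along its length, x across its width, z up. 
- carrier: White carrier tray, fixed to the bench, 172 (x) by 212 mm (y), pan rim 16 mm high, with a low steel loop handle (22 mm out, 14 mm high) at each end of its y axis. Carries the three bays side by side, 72 mm apart along its y axis, all turned like the carrier (the length of the bays runs along its x axis, within about 0.15 rad of the robot's x). Origin: centre of its underside on the bench.
- bay_long_1: One of the two long bays: a grey open box with low walls on the carrier, 158 x 54 mm outside, 15 mm high, walls 3 mm, floor 3 mm thick with a black rubber pad; inside 152 x 48 mm. Origin: centre of its underside (its floor is 3 mm above the origin, its wall tops 15 mm above it); x along its length, y across. Fixed on the carrier; which of the three positions it has changes from run to run. 
- bay_long_2: One of the two long bays: a grey open box with low walls on the carrier, 158 x 54 mm outside, 15 mm high, walls 3 mm, floor 3 mm thick with a black rubber pad; inside 152 x 48 mm. Origin: centre of its underside (its floor is 3 mm above the origin, its wall tops 15 mm above it); x along its length, y across. Fixed on the carrier; which of the three positions it has changes from run to run. 
- bay_short: The one short bay: a grey open box with low walls on the carrier, 116 x 54 mm outside, 15 mm high, walls 3 mm, floor 3 mm thick with a black rubber pad; inside 110 x 48 mm. Origin: centre of its underside (its floor is 3 mm above the origin, its wall tops 15 mm above it); x along its length, y across. Fixed on the carrier; which of the three positions it has changes from run to run. 

How it is judged:
At the end, for the whole second after the job is handed in: Each named cassette in its bay: centre within 12 mm across and 14 mm along of the bay's centre, underside within 6 mm of the bay floor, upright within 0.08 rad, at rest. Tall cassette and white rack upright within 0.1 rad and under 20 mm from where they stood ((((x of six_hole_1 in the frame of bay_long_1 between -0.014 and 0.014 m and y of six_hole_1 in the frame of bay_long_1 between -0.012 and 0.012 m and z of six_hole_1 in the frame of bay_long_1 between -0.004 and 0.009 m) and (x of six_hole_2 in the frame of bay_long_2 between -0.014 and 0.014 m and y of six_hole_2 in the frame of bay_long_2 between -0.012 and 0.012 m and z of six_hole_2 in the frame of bay_long_2 between -0.004 and 0.009 m)) or ((x of six_hole_1 in the frame of bay_long_2 between -0.014 and 0.014 m and y of six_hole_1 in the frame of bay_long_2 between -0.012 and 0.012 m and z of six_hole_1 in the frame of bay_long_2 between -0.004 and 0.009 m) and (x of six_hole_2 in the frame of bay_long_1 between -0.014 and 0.014 m and y of six_hole_2 in the frame of bay_long_1 between -0.012 and 0.012 m and z of six_hole_2 in the frame of bay_long_1 between -0.004 and 0.009 m))) and x of four_hole in the frame of bay_short between -0.014 and 0.014 m and y of four_hole in the frame of bay_short between -0.012 and 0.012 m and z of four_hole in the frame of bay_short between -0.004 and 0.009 m and angle between each of six_hole_1, six_hole_2, four_hole's own z axis and vertical below 0.08 rad and linear speed of each of six_hole_1, six_hole_2, four_hole below 0.02 m/s and angular speed of each of six_hole_1, six_hole_2, four_hole below 0.2 rad/s and distance of each of tall_cassette, white_rack from where it was at the start of the episode below 0.02 m and angle between each of tall_cassette, white_rack's own z axis and vertical below 0.1 rad); the robot touches nothing.
It fails at once if the tall cassette is pushed 20 mm or more from its place, lifted, or tipped (distance of tall_cassette from where it was at the start of the episode above 0.02 m or angle between tall_cassette's own z axis and vertical above 0.3 rad).
It fails at once if the white sample rack is pushed 20 mm or more from its place, lifted, or tipped (distance of white_rack from where it was at the start of the episode above 0.02 m or angle between white_rack's own z axis and vertical above 0.3 rad).
It also fails if it takes over 96 s, if anything falls off the work surface, if the arm or the gripper's body presses on something with over 40 N, if the wrist force passes 120 N, or if a joint passes its speed limit or range.

## Working session

There is one attempt and no reset: what is moved stays moved. The work goes in short steps, Python scripts to look and compute and a tool call to move; the robot and the scene stay as the last step left them, time stands still between calls to the robot, and variables do not carry over. Pictures are saved under pics/ and viewed, about 12 in all and at most 16, crops included, and the job is handed in when it is done.

Besides the shell and the picture viewer there is one more tool, called as a command line: name --argument value ..., lists and objects as JSON in quotes. move_arm: Moves the arm, as the interface text tells. Its arguments: {"type":"object","properties":{"deltas":{"type":"array","items":{"type":"object","properties":{"x":{"type":"number"},"y":{"type":"number"},"z":{"type":"number"},"wx":{"type":"number"},"wy":{"type":"number"},"wz":{"type":"number"},"hand":{"type":"number"}}}},"grip_force":{"type":"number"}},"required":["deltas"]}

```bash
mkdir -p pics; ls; cat > h.py <<'E'
import numpy as np, cv2
from cell import monitor, viewer, robot
def snap(cam,name):
    p=viewer.camera_params(cam); im=viewer.read_camera(cam)
    cv2.imwrite(f'pics/{name}.png',cv2.cvtColor(im,cv2.COLOR_RGB2BGR)); np.savez(f'pics/{name}.npz',**{k:np.array(v) for k,v in p.items()}); return im
def px2w(name,uv,z):
    p=np.load(f'pics/{name}.npz'); K=p['camera_matrix']; k1=float(p['k1'])
    uv=np.array(uv,float).reshape(-1,2); z=np.broadcast_to(z,len(uv))
    s=np.c_[(uv[:,0]-K[0,2])/K[0,0],(uv[:,1]-K[1,2])/K[1,1]]; u=s.copy()
    for _ in range(20): u=s/(1+k1*(u**2).sum(1,keepdims=True))
    d=np.c_[u,np.ones(len(u))]@p['R']; C=-p['R'].T@p['t']
    return C+d*((z-C[2])/d[:,2])[:,None]
def w2px(name,X):
    p=np.load(f'pics/{name}.npz'); K=p['camera_matrix']; c=np.atleast_2d(X)@p['R'].T+p['t']; s=c[:,:2]/c[:,2:]
    s=s*(1+float(p['k1'])*(s**2).sum(1,keepdims=True)); return s@K[:2,:2].T+K[:2,2]
E
python3 - <<'E'
from h import *
a=snap('top','top0'); b=snap('side','side0')
cv2.imwrite('pics/top0b.png',cv2.resize(cv2.imread('pics/top0.png'),(800,600),interpolation=cv2.INTER_CUBIC))
for n in('top','side'):
    p=viewer.camera_params(n);print(n,-p['R'].T@p['t'],p['camera_matrix'].tolist(),p['k1'],p['R'].round(2).tolist())
print(monitor.observe())
E
```

```text
pics
top [0.39815227 0.21046712 1.0334234 ] [[478.3637415569594, 0.0, 276.2367988497148], [0.0, 478.3637415569594, 208.95925351687976], [0.0, 0.0, 1.0]] -0.08317772248955513 [[-0.01, -1.0, -0.01], [-0.98, 0.02, -0.17], [0.17, 0.01, -0.98]]
side [0.23770821 0.96788389 0.56426415] [[455.3711720740493, 0.0, 286.04733907462935], [0.0, 455.3711720740493, 215.3738073696891], [0.0, 0.0, 1.0]] -0.1417400820662153 [[-0.93, -0.37, -0.01], [-0.18, 0.48, -0.86], [0.32, -0.79, -0.51]]
{'time': 0.1, 'qpos': array([-1.46701703e+00,  3.42650741e-01,  1.52489421e+00, -2.71935389e-05,
        1.27538951e+00, -1.45993467e-01]), 'qvel': array([ 0.00036695, -0.00241621, -0.003932  , -0.00144246,  0.0004963 ,
        0.00119667]), 'joint_efforts': array([ 9.82642814e-04, -4.32003880e+01, -2.44694638e+01,  7.19205779e-02,
        5.26048732e-02, -4.66094934e-05]), 'tool_pos': array([ 0.12975177, -0.5083538 ,  0.22612517]), 'tool_rot': array([-3.14026133e+00, -1.69472819e-04,  2.49780587e-01]), 'contact_force': array([-0.48904816, -0.75633707,  0.33560414]), 'torque': array([ 0.02022607, -0.0050427 , -0.0321656 ]), 'opening': 0.09159341247558878}
```

View pics/top0b.png

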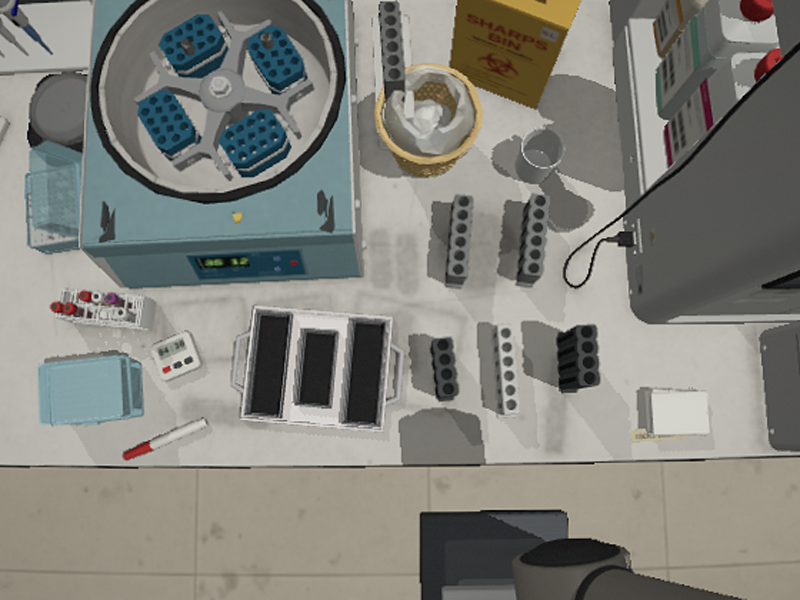

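View pics/side0.png

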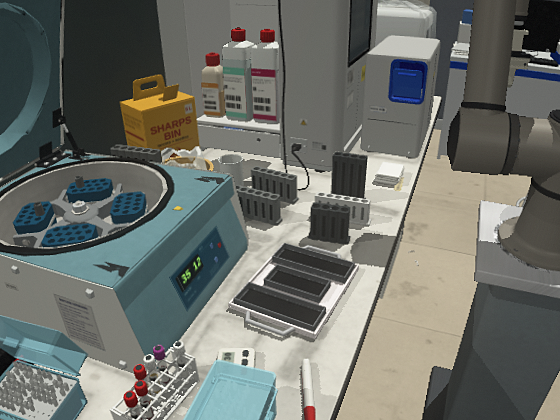

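The top view shows the low four-hole at (443,368), the white rack at (507,370), the tall one at (578,357), and the six-holes at (460,238) and (533,238). The carrier has its short bay in the middle at (318,368). Next, enlarged crops.

```bash
python3 - <<'E'
import cv2
im=cv2.imread('pics/top0.png')
for n,(x,y,w,h) in {'ca':(160,208,130,96),'cb':(295,130,130,168)}.items():
    s=6 if n=='ca' else 3.5
    cv2.imwrite(f'pics/{n}.png',cv2.resize(im[y:y+h,x:x+w],None,fx=s,fy=s,interpolation=cv2.INTER_CUBIC))
E
```

```text
(no output)
```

View pics/ca.png

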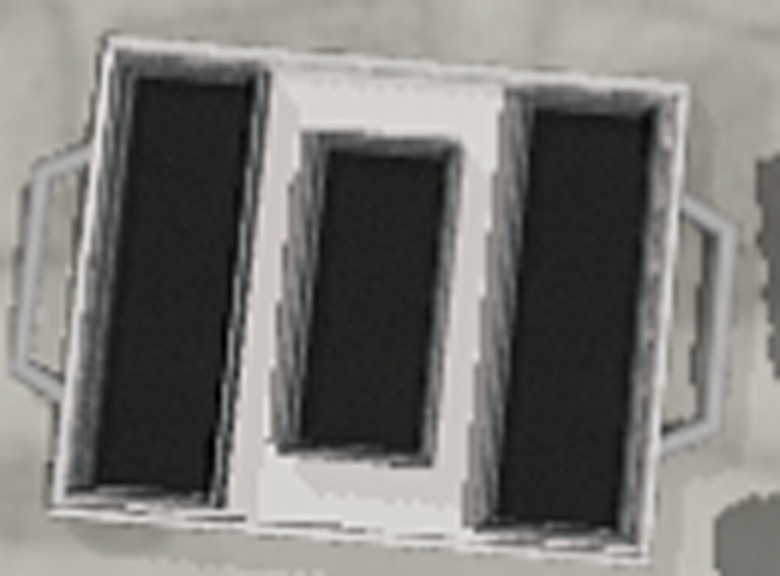

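View pics/cb.png

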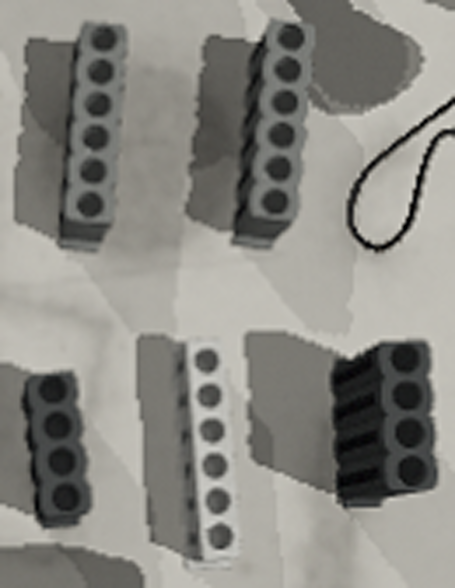

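```bash
python3 - <<'E'
from h import *
ca=lambda l:np.array(l,float)/6+[160,208]
cb=lambda l:np.array(l,float)/3.5+[295,130]
P=px2w('top0',ca([(112,37),(688,88),(648,560),(55,512)]),.016);print('rim',P.round(4).tolist(),P.mean(0),[np.linalg.norm(P[i]-P[i-1]) for i in range(4)])
d=P[1]-P[0]+P[2]-P[3];d2=P[0]-P[3]+P[1]-P[2];print('yaw',np.arctan2(d[0],-d[1]),np.arctan2(d2[1],d2[0]))
for n,q in {'L':[(138,80),(252,85),(213,493),(95,487)],'S':[(328,152),(446,155),(415,453),(302,445)],'R':[(537,112),(654,115),(615,528),(503,520)]}.items():
    Q=px2w('top0',ca(q),.008);print(n,Q.mean(0).round(4),[np.linalg.norm(Q[i]-Q[i-1]).round(4) for i in range(4)])
for n,l,z in [('A',[(103,39),(99,72),(97,104),(94,137),(92,170),(89,204)],.068),('B',[(291,38),(288,70),(285,102),(281,135),(277,168),(274,202)],.068),('four',[(54,389),(58,426),(62,461),(66,497)],.08),('white',[(206,361),(209,396),(211,431),(214,466),(218,501),(221,537)],.058),('tall',[(405,358),(407,395),(409,433),(411,470)],.122)]:
    Q=px2w('top0',cb(l),z);v=Q[0]-Q[-1];print(n,Q.mean(0).round(4),'yaw',np.arctan2(v[1],v[0]).round(3),np.linalg.norm(v).round(4))
p=viewer.camera_params('wrist');o=monitor.observe();print(-p['R'].T@p['t'],p['R'].round(3).tolist(),p['camera_matrix'][0])
E
```

```text
rim [[0.5691, 0.4332, 0.016], [0.5475, 0.2252, 0.016], [0.3811, 0.2412, 0.016], [0.3997, 0.4502, 0.016]] [0.47434717 0.33744714 0.016     ] [np.float64(0.17032317181984888), np.float64(0.20913366284369142), np.float64(0.16718808331655582), np.float64(0.20979457439939384)]
yaw -0.09607922013000879 -0.09809294427953996
L [0.4802 0.4105 0.008 ] [np.float64(0.1467), np.float64(0.0418), np.float64(0.1466), np.float64(0.0424)]
S [0.4737 0.339  0.008 ] [np.float64(0.105), np.float64(0.0427), np.float64(0.1068), np.float64(0.0404)]
R [0.4669 0.2658 0.008 ] [np.float64(0.1458), np.float64(0.0423), np.float64(0.1476), np.float64(0.0397)]
A [0.6609 0.1235 0.068 ] yaw -0.113 0.1021
B [0.6604 0.0118 0.068 ] yaw -0.152 0.1021
four [0.4688 0.1505 0.08  ] yaw 0.086 0.0617
white [0.4659 0.0601 0.058 ] yaw 0.046 0.1025
tall [ 0.4784 -0.0378  0.122 ] yaw -0.004 0.0614
[ 0.21007361 -0.48771517  0.38324954] [[0.247, -0.969, 0.0], [-0.922, -0.235, 0.309], [-0.299, -0.076, -0.951]] [363.51370492   0.         283.08700353]
```

```bash
cat >> h.py <<'E'
def go(*targets):
    """rows (tool axes, from current pose) for world (x,y,z,yaw) targets, tool kept pointing down"""
    from scipy.spatial.transform import Rotation as S
    o=monitor.observe(); R0=S.from_euler('xyz',o['tool_rot']); 
    print('t',round(o['time'],2),'pos',o['tool_pos'].round(4),'rot',o['tool_rot'].round(4),'F',o['contact_force'].round(1),'open',round(o['opening'],4))
    for x,y,z,yaw in targets:
        d=R0.inv().apply(np.array([x,y,z])-o['tool_pos']); w=(R0.inv()*S.from_euler('xyz',[np.pi,0,yaw])).as_rotvec(degrees=True)
        print(' ',d.round(4),w.round(2))
E
python3 - <<'E'
from h import *
print(px2w('side0',[(365,158),(415,160),(440,95)],0).round(3))
print(px2w('top0',np.array([(362,275),(120,288),(630,320),(800,450),(100,285)])/1.42857,0).round(3))
go((.2,-.36,.24,.1),(.32,-.2,.26,0),(.40,.06,.28,0),(.42,.15,.28,0))
E
```

```text
[[ 0.494 -0.304  0.   ]
 [ 0.347 -0.346  0.   ]
 [ 0.338 -1.113  0.   ]]
[[ 0.618  0.272  0.   ]
 [ 0.604  0.652  0.   ]
 [ 0.541 -0.139  0.   ]
 [ 0.337 -0.391  0.   ]
 [ 0.609  0.685  0.   ]]
t 0.1 pos [ 0.1298 -0.5084  0.2261] rot [-3.1403e+00 -2.0000e-04  2.4980e-01] F [-0.5 -0.8  0.3] open 0.0916
  [ 0.1047 -0.1264 -0.0137] [-0.08 -0.    8.58]
  [ 0.2606 -0.2518 -0.0335] [-0.08 -0.   14.31]
  [ 0.4024 -0.484  -0.0532] [-0.08 -0.   14.31]
  [ 0.444  -0.5662 -0.053 ] [-0.08 -0.   14.31]
```

move_arm --deltas '[{"x": 0.105,"y": -0.126,"z": -0.014,"wz": 8},{"x": 0.105,"y": -0.126,"z": -0.014,"wz": 8},{"x": 0.105,"y": -0.126,"z": -0.014,"wz": 8.5},{"x": 0.26,"y": -0.252,"z": -0.033,"wz": 14.3},{"x": 0.26,"y": -0.252,"z": -0.033,"wz": 14.3},{"x": 0.26,"y": -0.252,"z": -0.033,"wz": 14.3},{"x": 0.26,"y": -0.252,"z": -0.033,"wz": 14.3},{"x": 0.26,"y": -0.252,"z": -0.033,"wz": 14.3}]'

```text
schema error: expected keys x, y, z, wx, wy, wz, hand
```

```bash
python3 -c "
from h import *
go((.40,.06,.28,0),(.40,.15,.28,0),(.38,.1505,.25,.086))"
```

```text
t 0.1 pos [ 0.1298 -0.5084  0.2261] rot [-3.1403e+00 -2.0000e-04  2.4980e-01] F [-0.5 -0.8  0.3] open 0.0916
  [ 0.4024 -0.484  -0.0532] [-0.08 -0.   14.31]
  [ 0.4246 -0.5712 -0.053 ] [-0.08 -0.   14.31]
  [ 0.4053 -0.5766 -0.023 ] [-0.08 -0.    9.38]
```

All keys are needed.

move_arm --deltas '[{"x": 0.105,"y": -0.126,"z": -0.014,"wx": 0,"wy": 0,"wz": 8,"hand": 1},{"x": 0.105,"y": -0.126,"z": -0.014,"wx": 0,"wy": 0,"wz": 8,"hand": 1},{"x": 0.105,"y": -0.126,"z": -0.014,"wx": 0,"wy": 0,"wz": 8.5,"hand": 1},{"x": 0.26,"y": -0.252,"z": -0.033,"wx": 0,"wy": 0,"wz": 14.3,"hand": 1},{"x": 0.26,"y": -0.252,"z": -0.033,"wx": 0,"wy": 0,"wz": 14.3,"hand": 1},{"x": 0.26,"y": -0.252,"z": -0.033,"wx": 0,"wy": 0,"wz": 14.3,"hand": 1},{"x": 0.26,"y": -0.252,"z": -0.033,"wx": 0,"wy": 0,"wz": 14.3,"hand": 1},{"x": 0.26,"y": -0.252,"z": -0.033,"wx": 0,"wy": 0,"wz": 14.3,"hand": 1}]'

```text
time: 1.1
tool_pos: [0.3196, -0.1999, 0.2596]
tool_rot: [3.141, 0.0, 0.003]
contact_force: [-0.2, -0.6, -1.1]
opening: 0.0921
```

```bash
python3 -c "
from h import *
go((.37,.12,.25,.086),(.468,.1505,.15,.086))"
```

```text
t 1.1 pos [ 0.3196 -0.1999  0.2596] rot [3.1412e+00 4.0000e-04 2.6000e-03] F [-0.2 -0.6 -1.1] open 0.0921
  [ 0.0512 -0.3198  0.0095] [ 0.02  0.02 -4.78]
  [ 0.1494 -0.3501  0.1094] [ 0.02  0.02 -4.78]
```

move_arm --deltas '[{"x": 0.05,"y": -0.32,"z": 0,"wx": 0,"wy": 0,"wz": -4.8,"hand": 0.8},{"x": 0.05,"y": -0.32,"z": 0,"wx": 0,"wy": 0,"wz": -4.8,"hand": 0.8},{"x": 0.05,"y": -0.32,"z": 0,"wx": 0,"wy": 0,"wz": -4.8,"hand": 0.8},{"x": 0.05,"y": -0.32,"z": 0,"wx": 0,"wy": 0,"wz": -4.8,"hand": 0.8},{"x": 0.05,"y": -0.32,"z": 0,"wx": 0,"wy": 0,"wz": -4.8,"hand": 0.8},{"x": 0.149,"y": -0.35,"z": 0.02,"wx": 0,"wy": 0,"wz": -4.8,"hand": 0.8},{"x": 0.149,"y": -0.35,"z": 0.02,"wx": 0,"wy": 0,"wz": -4.8,"hand": 0.8},{"x": 0.149,"y": -0.35,"z": 0.02,"wx": 0,"wy": 0,"wz": -4.8,"hand": 0.8}]'

```text
time: 2.1
tool_pos: [0.4705, 0.1486, 0.2373]
tool_rot: [3.141, 0.003, 0.083]
contact_force: [-0.3, 0.1, -0.3]
opening: 0.0733
```

```bash
python3 -c "
from h import *
snap('wrist','w1')
go((.4688,.1505,.036,.086))"
```

```text
t 2.15 pos [0.469  0.1481 0.238 ] rot [3.1407 0.0035 0.0823] F [0.2 0.6 1.1] open 0.0729
  [ 0.0007 -0.0025  0.202 ] [ 0.05  0.2  -0.21]
```

View pics/w1.png

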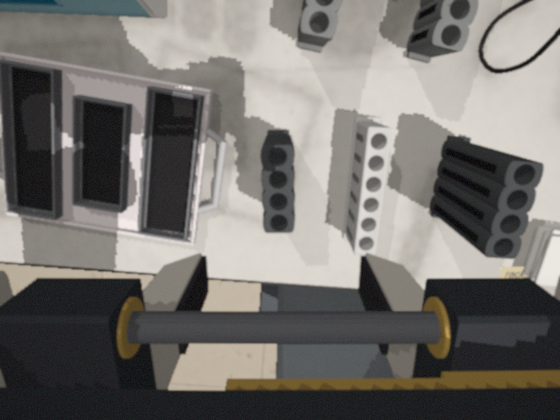

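The wrist view shows the four-hole tops at (277,156) to (279,222), with the carrier at left and rim corners at (209,90) and (193,243). I cross-check these against the top view.

```bash
python3 -c "
from h import *
Q=px2w('w1',[(277,156),(277,179),(278,199),(279,222)],.08);print(Q.round(4),Q.mean(0))
print(px2w('w1',[(209,90),(193,243)],.016).round(4))
Q=px2w('w1',[(155,89),(200,95),(187,239),(144,234)],.02);print(Q.round(4),Q.mean(0))
Q=px2w('w1',[(78,97),(129,103),(124,210),(76,204)],.02);print(Q.round(4),Q.mean(0))
"
```

```text
[[0.4987 0.1558 0.08  ]
 [0.4783 0.1542 0.08  ]
 [0.46   0.1519 0.08  ]
 [0.438  0.1493 0.08  ]] [0.46874798 0.15279937 0.08      ]
[[0.5477 0.2281 0.016 ]
 [0.3813 0.2429 0.016 ]]
[[0.5446 0.2803 0.02  ]
 [0.5424 0.2361 0.02  ]
 [0.3875 0.2487 0.02  ]
 [0.3895 0.2964 0.02  ]] [0.46596858 0.26535552 0.02      ]
[[0.5312 0.357  0.02  ]
 [0.5292 0.3065 0.02  ]
 [0.416  0.3172 0.02  ]
 [0.4186 0.3692 0.02  ]] [0.47375922 0.33748384 0.02      ]
```

move_arm --deltas '[{"x": 0.001,"y": -0.0035,"z": 0.06,"wx": 0,"wy": 0,"wz": 0,"hand": 0.8},{"x": 0.001,"y": -0.0035,"z": 0.11,"wx": 0,"wy": 0,"wz": 0,"hand": 0.8},{"x": 0.001,"y": -0.0035,"z": 0.15,"wx": 0,"wy": 0,"wz": 0,"hand": 0.8},{"x": 0.001,"y": -0.0035,"z": 0.18,"wx": 0,"wy": 0,"wz": 0,"hand": 0.8},{"x": 0.001,"y": -0.0035,"z": 0.2,"wx": 0,"wy": 0,"wz": 0,"hand": 0.8},{"x": 0.001,"y": -0.0035,"z": 0.2,"wx": 0,"wy": 0,"wz": 0,"hand": 0.8},{"x": 0.001,"y": -0.0035,"z": 0.2,"wx": 0,"wy": 0,"wz": 0,"hand": 0.3},{"x": 0.001,"y": -0.0035,"z": 0.2,"wx": 0,"wy": 0,"wz": 0,"hand": 0.2}]' --grip_force 20

```text
time: 3.15
tool_pos: [0.4697, 0.1531, 0.0409]
tool_rot: [-3.142, -0.002, 0.083]
contact_force: [-0.2, -0.4, -0.6]
opening: 0.0581
```

move_arm --deltas '[{"x": 0,"y": 0,"z": 0,"wx": 0,"wy": 0,"wz": 0,"hand": 0.1},{"x": 0,"y": 0,"z": 0,"wx": 0,"wy": 0,"wz": 0,"hand": 0.1},{"x": 0,"y": 0,"z": 0,"wx": 0,"wy": 0,"wz": 0,"hand": 0.1},{"x": 0,"y": 0,"z": 0,"wx": 0,"wy": 0,"wz": 0,"hand": 0.1}]' --grip_force 20

```text
time: 3.65
tool_pos: [0.4691, 0.1534, 0.0398]
tool_rot: [3.142, -0.0, 0.084]
contact_force: [-0.4, -0.3, 1.6]
opening: 0.0299
```

```bash
python3 -c "
from h import *
go((.4688,.1505,.16,-.097),(.4740,.338,.16,-.097))"
```

```text
t 3.65 pos [0.4691 0.1534 0.0398] rot [ 3.1415e+00 -1.0000e-04  8.4100e-02] F [-0.4 -0.3  1.6] open 0.0299
  [-0.0005  0.0029 -0.1202] [ 0.000e+00 -1.000e-02  1.038e+01]
  [ 0.0204 -0.1835 -0.1202] [ 0.000e+00 -1.000e-02  1.038e+01]
```

move_arm --deltas '[{"x": 0,"y": 0,"z": -0.03,"wx": 0,"wy": 0,"wz": 0,"hand": 0.1},{"x": 0,"y": 0,"z": -0.08,"wx": 0,"wy": 0,"wz": 0,"hand": 0.1},{"x": 0.0,"y": -0.02,"z": -0.12,"wx": 0,"wy": 0,"wz": 3,"hand": 0.1},{"x": 0.008,"y": -0.07,"z": -0.12,"wx": 0,"wy": 0,"wz": 6,"hand": 0.1},{"x": 0.014,"y": -0.12,"z": -0.12,"wx": 0,"wy": 0,"wz": 9,"hand": 0.1},{"x": 0.02,"y": -0.165,"z": -0.12,"wx": 0,"wy": 0,"wz": 10.4,"hand": 0.1},{"x": 0.0204,"y": -0.1835,"z": -0.12,"wx": 0,"wy": 0,"wz": 10.4,"hand": 0.1},{"x": 0.0204,"y": -0.1835,"z": -0.12,"wx": 0,"wy": 0,"wz": 10.4,"hand": 0.1}]'

```text
time: 4.65
tool_pos: [0.4734, 0.3382, 0.1591]
tool_rot: [3.141, 0.001, -0.095]
contact_force: [0.1, -0.1, -1.3]
opening: 0.0302
```

```bash
python3 -c "
from h import *
snap('wrist','w2')
go((.4740,.338,.0478,-.097))"
```

```text
t 4.7 pos [0.4736 0.3372 0.1592] rot [ 3.1403e+00  8.0000e-04 -9.6600e-02] F [ 0.3 -0.4 -0.7] open 0.0302
  [ 0.0004 -0.001   0.1114] [0.08 0.05 0.02]
```

View pics/w2.png

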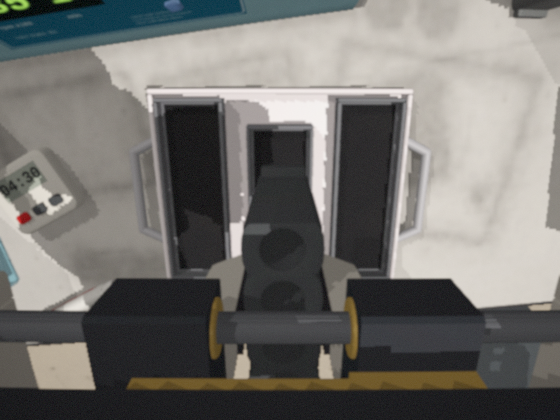

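The cassette hangs over the short bay and is well aligned: pan rim far corners at (149,91) and (411,93), short bay far corners at (247,125) and (311,125), first hole at (282,249).

```bash
python3 -c "
from h import *
Y=-.097;ex=np.array([np.cos(Y),np.sin(Y)]);ey=np.array([-ex[1],ex[0]])
def loc(n,uv,z):
    Q=px2w(n,uv,z);d=Q[:,:2]-[.474,.338];print(z,np.c_[d@ex,d@ey].round(4).tolist())
loc('w2',[(149,91),(411,93)],.016)
loc('w2',[(247,125),(311,125),(153,98),(226,98),(334,97),(408,97)],.019)
loc('w2',[(282,249),(283,304)],.199)
loc('w2',[(265,169),(305,169)],.119)
"
```

```text
0.016 [[0.0826, 0.1054], [0.0814, -0.1015]]
0.019 [[0.0565, 0.0285], [0.0565, -0.0227], [0.0774, 0.1018], [0.0772, 0.0444], [0.0781, -0.0402], [0.0784, -0.0984]]
0.199 [[0.0296, 0.0005], [0.0073, 0.0001]]
0.119 [[0.0415, 0.0098], [0.0415, -0.0122]]
```

move_arm --deltas '[{"x": 0,"y": -0.0025,"z": 0.03,"wx": 0,"wy": 0,"wz": 0,"hand": 0.1},{"x": 0,"y": -0.0025,"z": 0.06,"wx": 0,"wy": 0,"wz": 0,"hand": 0.1},{"x": 0,"y": -0.0025,"z": 0.08,"wx": 0,"wy": 0,"wz": 0,"hand": 0.1},{"x": 0,"y": -0.0025,"z": 0.095,"wx": 0,"wy": 0,"wz": 0,"hand": 0.1},{"x": 0,"y": -0.0025,"z": 0.102,"wx": 0,"wy": 0,"wz": 0,"hand": 0.1},{"x": 0,"y": -0.0025,"z": 0.107,"wx": 0,"wy": 0,"wz": 0,"hand": 0.1},{"x": 0,"y": -0.0025,"z": 0.11,"wx": 0,"wy": 0,"wz": 0,"hand": 0.1},{"x": 0,"y": -0.0025,"z": 0.11,"wx": 0,"wy": 0,"wz": 0,"hand": 0.1}]'

```text
time: 5.7
tool_pos: [0.4746, 0.3403, 0.0518]
tool_rot: [-3.141, -0.002, -0.097]
contact_force: [-3.5, -3.0, 11.2]
opening: 0.0301
```

The contact height (underside about 12 mm) is below the wall tops, so it is on the floor. Release.

move_arm --deltas '[{"x": 0,"y": 0,"z": -0.001,"wx": 0,"wy": 0,"wz": 0,"hand": 0.5},{"x": 0,"y": 0,"z": -0.001,"wx": 0,"wy": 0,"wz": 0,"hand": 0.5},{"x": 0,"y": 0,"z": -0.001,"wx": 0,"wy": 0,"wz": 0,"hand": 0.5},{"x": 0,"y": 0,"z": -0.03,"wx": 0,"wy": 0,"wz": 0,"hand": 0.6},{"x": 0,"y": 0,"z": -0.09,"wx": 0,"wy": 0,"wz": 0,"hand": 0.6},{"x": 0,"y": 0,"z": -0.15,"wx": 0,"wy": 0,"wz": 0,"hand": 0.8},{"x": 0,"y": 0,"z": -0.18,"wx": 0,"wy": 0,"wz": 0,"hand": 0.8},{"x": 0,"y": 0,"z": -0.18,"wx": 0,"wy": 0,"wz": 0,"hand": 0.8}]'

```text
time: 6.7
tool_pos: [0.4753, 0.3411, 0.2324]
tool_rot: [-3.138, -0.005, -0.097]
contact_force: [0.4, -0.4, -1.0]
opening: 0.0727
```

```bash
python3 -c "
from h import *
snap('wrist','w3')
go((.55,.135,.23,-.113),(.6609,.1235,.23,-.113))"
```

```text
t 6.75 pos [0.4744 0.3405 0.2302] rot [-3.1408e+00 -1.3000e-03 -9.7400e-02] F [-0.8  0.  -0.7] open 0.0733
  [9.520e-02 1.972e-01 1.000e-04] [-0.05 -0.08  0.89]
  [0.2067 0.1979 0.0003] [-0.05 -0.08  0.89]
```

View pics/w3.png

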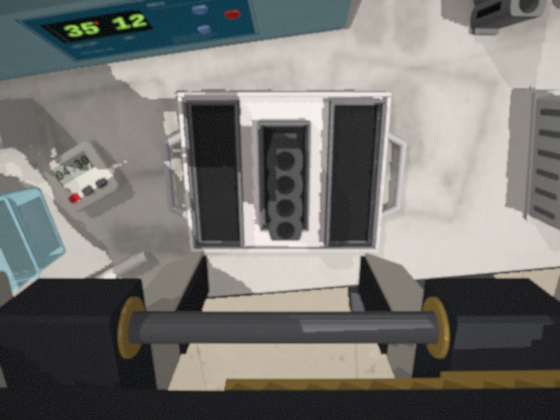

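The four-hole is in the short bay, holes at (285,158) to (285,231). Long bay corners: left (185,97) and (241,248), right (328,97) and (380,248). Now the numbers.

```bash
python3 -c "
from h import *
Y=-.097;ex=np.array([np.cos(Y),np.sin(Y)]);ey=np.array([-ex[1],ex[0]])
def loc(n,uv,z):
    Q=px2w(n,uv,z);d=Q[:,:2]-[.474,.338];r=np.c_[d@ex,d@ey];print(z,r.round(4).tolist(),r.mean(0).round(4))
loc('w3',[(185,97),(240,97),(241,248),(190,248)],.022)
loc('w3',[(328,97),(384,97),(380,248),(326,248)],.022)
loc('w3',[(258,122),(309,122)],.022)
loc('w3',[(179,93),(389,93),(383,251),(185,251)],.016)
loc('w3',[(285,158),(285,184),(285,208),(285,231)],.091)
"
```

```text
0.022 [[0.08, 0.0984], [0.0798, 0.045], [-0.0793, 0.0496], [-0.0793, 0.1059]] [0.0003 0.0747]
0.022 [[0.0798, -0.0404], [0.0799, -0.0948], [-0.0793, -0.1035], [-0.0793, -0.0439]] [ 0.0003 -0.0706]
0.022 [[0.0561, 0.028], [0.056, -0.0224]] [0.056  0.0028]
0.016 [[0.0837, 0.1056], [0.0836, -0.101], [-0.0856, -0.1089], [-0.0857, 0.1135]] [-0.001   0.0023]
0.091 [[0.032, 0.0015], [0.01, 0.0015], [-0.0113, 0.0015], [-0.0325, 0.0015]] [-0.0005  0.0015]
```

move_arm --deltas '[{"x": 0.05,"y": 0.1,"z": 0,"wx": 0,"wy": 0,"wz": 0.9,"hand": 0.8},{"x": 0.05,"y": 0.1,"z": 0,"wx": 0,"wy": 0,"wz": 0.9,"hand": 0.8},{"x": 0.095,"y": 0.197,"z": 0,"wx": 0,"wy": 0,"wz": 0.9,"hand": 0.8},{"x": 0.095,"y": 0.197,"z": 0,"wx": 0,"wy": 0,"wz": 0.9,"hand": 0.8},{"x": 0.175,"y": 0.197,"z": 0,"wx": 0,"wy": 0,"wz": 0.9,"hand": 0.8},{"x": 0.175,"y": 0.197,"z": 0,"wx": 0,"wy": 0,"wz": 0.9,"hand": 0.8},{"x": 0.175,"y": 0.197,"z": 0,"wx": 0,"wy": 0,"wz": 0.9,"hand": 0.8},{"x": 0.175,"y": 0.197,"z": 0,"wx": 0,"wy": 0,"wz": 0.9,"hand": 0.8}]'

```text
time: 7.75
tool_pos: [0.6281, 0.1275, 0.2283]
tool_rot: [3.141, 0.003, -0.113]
contact_force: [-0.5, 0.2, 0.0]
opening: 0.0733
```

```bash
python3 -c "
from h import *
snap('wrist','w4')
go((.6609,.1235,.032,-.113))"
```

```text
t 7.8 pos [0.6281 0.1277 0.229 ] rot [ 3.1412e+00  1.8000e-03 -1.1260e-01] F [-0.2  0.3  0.1] open 0.0731
  [0.0334 0.0004 0.1969] [0.02 0.1  0.02]
```

View pics/w4.png

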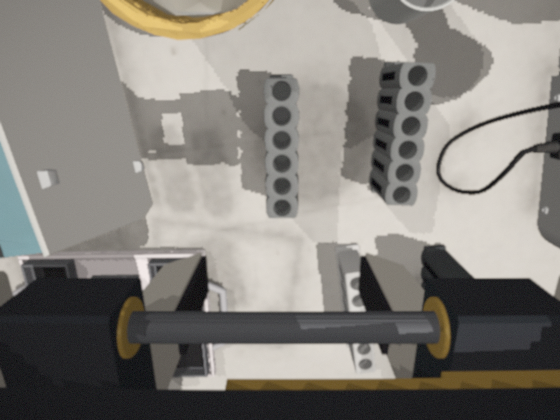

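A holes run (281,91) to (282,208), and B holes (417,76) to (402,194).

```bash
python3 -c "
from h import *
for l in ([(281,91),(281,116),(282,140),(282,163),(282,186),(282,208)],[(417,76),(414,101),(411,125),(408,149),(404,172),(402,194)]):
    Q=px2w('w4',l,.068);v=Q[0]-Q[-1];print(Q.mean(0).round(4),np.arctan2(v[1],v[0]).round(3),np.linalg.norm(v))
Q=px2w('w4',[(152,205),(100,0)],0);print(Q)
go((.660,.1245,.032,-.113))"
```

```text
[0.6599 0.1246 0.068 ] -0.106 0.1023314379756975
[0.66   0.0134 0.068 ] -0.137 0.10118590551472717
[[0.6067076  0.27613167 0.        ]
 [0.81252136 0.28068147 0.        ]]
t 7.8 pos [0.6281 0.1277 0.229 ] rot [ 3.1412e+00  1.8000e-03 -1.1260e-01] F [-0.2  0.3  0.1] open 0.0731
  [ 0.0324 -0.0005  0.1969] [0.02 0.1  0.02]
```

move_arm --deltas '[{"x": 0.032,"y": -0.0005,"z": 0.05,"wx": 0,"wy": 0,"wz": 0,"hand": 0.8},{"x": 0.032,"y": -0.0005,"z": 0.1,"wx": 0,"wy": 0,"wz": 0,"hand": 0.8},{"x": 0.032,"y": -0.0005,"z": 0.14,"wx": 0,"wy": 0,"wz": 0,"hand": 0.8},{"x": 0.032,"y": -0.0005,"z": 0.175,"wx": 0,"wy": 0,"wz": 0,"hand": 0.8},{"x": 0.032,"y": -0.0005,"z": 0.195,"wx": 0,"wy": 0,"wz": 0,"hand": 0.7},{"x": 0.032,"y": -0.0005,"z": 0.195,"wx": 0,"wy": 0,"wz": 0,"hand": 0.6},{"x": 0.032,"y": -0.0005,"z": 0.195,"wx": 0,"wy": 0,"wz": 0,"hand": 0.4},{"x": 0.032,"y": -0.0005,"z": 0.195,"wx": 0,"wy": 0,"wz": 0,"hand": 0.1}]'

```text
time: 8.8
tool_pos: [0.6618, 0.1244, 0.0364]
tool_rot: [-3.141, -0.003, -0.113]
contact_force: [0.2, 0.1, -0.3]
opening: 0.0399
```

move_arm --deltas '[{"x": 0,"y": 0,"z": 0,"wx": 0,"wy": 0,"wz": 0,"hand": 0.1},{"x": 0,"y": 0,"z": 0,"wx": 0,"wy": 0,"wz": 0,"hand": 0.1},{"x": 0,"y": 0,"z": 0,"wx": 0,"wy": 0,"wz": 0,"hand": 0.1},{"x": 0,"y": 0,"z": 0,"wx": 0,"wy": 0,"wz": 0,"hand": 0.1}]'

```text
time: 9.3
tool_pos: [0.6615, 0.1243, 0.0358]
tool_rot: [-3.141, -0.001, -0.113]
contact_force: [-0.9, -0.6, 5.9]
opening: 0.0296
```

```bash
python3 -c "
from h import *
go((.660,.1245,.16,-.113),(.52,.14,.18,-.1),(.4812,.4117,.18,-.097))"
```

```text
t 9.3 pos [0.6615 0.1243 0.0358] rot [-3.1414e+00 -1.5000e-03 -1.1320e-01] F [-0.9 -0.6  5.9] open 0.0296
  [-1.400e-03 -1.000e-04 -1.242e-01] [-0.01 -0.08 -0.01]
  [-0.1422  0.0003 -0.1444] [-0.01 -0.08 -0.75]
  [-0.2114 -0.2653 -0.1445] [-0.01 -0.08 -0.93]
```

move_arm --deltas '[{"x": 0,"y": 0,"z": -0.03,"wx": 0,"wy": 0,"wz": 0,"hand": 0.1},{"x": 0,"y": 0,"z": -0.08,"wx": 0,"wy": 0,"wz": 0,"hand": 0.1},{"x": -0.03,"y": 0,"z": -0.13,"wx": 0,"wy": 0,"wz": 0,"hand": 0.1},{"x": -0.09,"y": 0,"z": -0.144,"wx": 0,"wy": 0,"wz": 0,"hand": 0.1},{"x": -0.14,"y": 0,"z": -0.144,"wx": 0,"wy": 0,"wz": -0.5,"hand": 0.1},{"x": -0.18,"y": -0.01,"z": -0.144,"wx": 0,"wy": 0,"wz": -0.9,"hand": 0.1},{"x": -0.185,"y": -0.05,"z": -0.144,"wx": 0,"wy": 0,"wz": -0.9,"hand": 0.1},{"x": -0.19,"y": -0.1,"z": -0.144,"wx": 0,"wy": 0,"wz": -0.9,"hand": 0.1}]'

```text
time: 10.3
tool_pos: [0.4833, 0.2454, 0.1791]
tool_rot: [3.141, -0.001, -0.099]
contact_force: [0.7, -0.4, -0.5]
opening: 0.0299
```

```bash
python3 -c "
from h import *
go((.4827,.4116,.18,-.097),(.4827,.4116,.0488,-.097))"
```

```text
t 10.3 pos [0.4833 0.2454 0.1791] rot [ 3.1415e+00 -6.0000e-04 -9.9200e-02] F [ 0.7 -0.4 -0.5] open 0.0299
  [-0.0171 -0.1653 -0.0009] [ 0.01 -0.04 -0.13]
  [-0.0172 -0.1653  0.1303] [ 0.01 -0.04 -0.13]
```

move_arm --deltas '[{"x": -0.005,"y": -0.05,"z": 0,"wx": 0,"wy": 0,"wz": -0.1,"hand": 0.1},{"x": -0.01,"y": -0.1,"z": 0,"wx": 0,"wy": 0,"wz": -0.1,"hand": 0.1},{"x": -0.015,"y": -0.14,"z": 0,"wx": 0,"wy": 0,"wz": -0.1,"hand": 0.1},{"x": -0.017,"y": -0.165,"z": 0,"wx": 0,"wy": 0,"wz": -0.1,"hand": 0.1},{"x": -0.017,"y": -0.165,"z": 0,"wx": 0,"wy": 0,"wz": -0.1,"hand": 0.1},{"x": -0.017,"y": -0.165,"z": 0.04,"wx": 0,"wy": 0,"wz": -0.1,"hand": 0.1},{"x": -0.017,"y": -0.165,"z": 0.07,"wx": 0,"wy": 0,"wz": -0.1,"hand": 0.1},{"x": -0.017,"y": -0.165,"z": 0.08,"wx": 0,"wy": 0,"wz": -0.1,"hand": 0.1}]'

```text
time: 11.3
tool_pos: [0.4819, 0.409, 0.0967]
tool_rot: [3.139, 0.003, -0.097]
contact_force: [0.4, -0.2, -1.0]
opening: 0.0298
```

```bash
python3 -c "
from h import *
snap('wrist','w5')
go((.4827,.4116,.0488,-.097))"
```

```text
t 11.35 pos [0.4821 0.4093 0.0966] rot [ 3.139e+00  2.800e-03 -9.670e-02] F [-0.8 -1.3 -1.3] open 0.0303
  [ 0.0005 -0.0025  0.0478] [0.15 0.16 0.02]
```

View pics/w5.png

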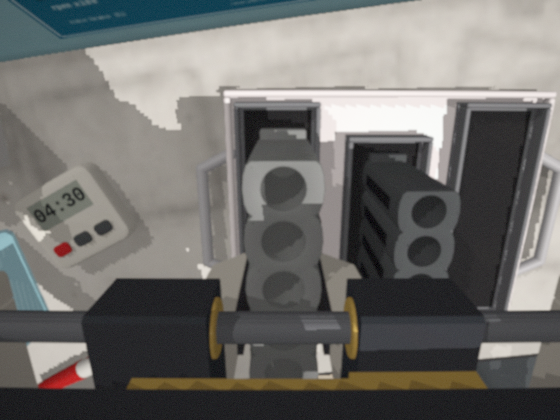

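The six-hole is above the left bay: first holes at (284,186) and (284,240), bay far corners at (236,104) and (318,104).

```bash
python3 -c "
from h import *
Y=-.097;ex=np.array([np.cos(Y),np.sin(Y)]);ey=np.array([-ex[1],ex[0]])
def loc(n,uv,z):
    Q=px2w(n,uv,z);d=Q[:,:2]-[.4812,.4117];print(np.c_[d@ex,d@ey].round(4).tolist())
loc('w5',[(236,104),(318,104)],.023)
loc('w5',[(284,186),(284,240)],.129)
"
```

```text
[[0.0763, 0.0256], [0.0763, -0.0245]]
[[0.0521, -0.003], [0.0315, -0.003]]
```

move_arm --deltas '[{"x": -0.0015,"y": -0.003,"z": 0,"wx": 0,"wy": 0,"wz": 0,"hand": 0.1},{"x": -0.0015,"y": -0.003,"z": 0.015,"wx": 0,"wy": 0,"wz": 0,"hand": 0.1},{"x": -0.0015,"y": -0.003,"z": 0.028,"wx": 0,"wy": 0,"wz": 0,"hand": 0.1},{"x": -0.0015,"y": -0.003,"z": 0.037,"wx": 0,"wy": 0,"wz": 0,"hand": 0.1},{"x": -0.0015,"y": -0.003,"z": 0.043,"wx": 0,"wy": 0,"wz": 0,"hand": 0.1},{"x": -0.0015,"y": -0.003,"z": 0.048,"wx": 0,"wy": 0,"wz": 0,"hand": 0.1},{"x": -0.0015,"y": -0.003,"z": 0.05,"wx": 0,"wy": 0,"wz": 0,"hand": 0.1},{"x": -0.0015,"y": -0.003,"z": 0.05,"wx": 0,"wy": 0,"wz": 0,"hand": 0.1}]'

```text
time: 12.35
tool_pos: [0.4816, 0.414, 0.0487]
tool_rot: [-3.142, -0.0, -0.096]
contact_force: [-0.0, -0.4, -0.4]
opening: 0.0298
```

move_arm --deltas '[{"x": 0,"y": 0.001,"z": 0.002,"wx": 0,"wy": 0,"wz": 0,"hand": 0.1},{"x": 0,"y": 0.001,"z": 0.003,"wx": 0,"wy": 0,"wz": 0,"hand": 0.1},{"x": 0,"y": 0.001,"z": 0.003,"wx": 0,"wy": 0,"wz": 0,"hand": 0.1}]'

```text
time: 12.72
tool_pos: [0.4818, 0.4137, 0.0477]
tool_rot: [-3.14, -0.002, -0.095]
contact_force: [-3.8, 0.2, 8.6]
opening: 0.0301
```

Touching the floor. Release and head to B.

move_arm --deltas '[{"x": 0,"y": 0,"z": -0.001,"wx": 0,"wy": 0,"wz": 0,"hand": 0.5},{"x": 0,"y": 0,"z": -0.001,"wx": 0,"wy": 0,"wz": 0,"hand": 0.5},{"x": 0,"y": 0,"z": -0.001,"wx": 0,"wy": 0,"wz": 0,"hand": 0.5},{"x": 0,"y": 0,"z": -0.03,"wx": 0,"wy": 0,"wz": 0,"hand": 0.5},{"x": 0,"y": 0,"z": -0.09,"wx": 0,"wy": 0,"wz": 0,"hand": 0.5},{"x": 0,"y": 0,"z": -0.15,"wx": 0,"wy": 0,"wz": 0,"hand": 0.8},{"x": 0,"y": 0,"z": -0.18,"wx": 0,"wy": 0,"wz": 0,"hand": 0.8},{"x": 0,"y": 0,"z": -0.18,"wx": 0,"wy": 0,"wz": 0,"hand": 0.8}]'

```text
time: 13.72
tool_pos: [0.4825, 0.4137, 0.2285]
tool_rot: [-3.138, -0.005, -0.096]
contact_force: [-0.2, -0.5, 0.3]
opening: 0.0704
```

```bash
python3 -c "
from h import *
go((.49,.22,.23,-.12),(.61,.02,.23,-.14),(.66,.0126,.23,-.143))"
```

```text
t 13.72 pos [0.4825 0.4137 0.2285] rot [-3.138  -0.0045 -0.0958] F [-0.2 -0.5  0.3] open 0.0704
  [ 0.026   0.1921 -0.0021] [-0.21 -0.26  1.39]
  [ 0.1646  0.3797 -0.0021] [-0.21 -0.25  2.53]
  [ 0.2151  0.3823 -0.0019] [-0.21 -0.25  2.71]
```

move_arm --deltas '[{"x": 0.01,"y": 0.06,"z": 0,"wx": 0,"wy": 0,"wz": 1,"hand": 0.8},{"x": 0.018,"y": 0.12,"z": 0,"wx": 0,"wy": 0,"wz": 1,"hand": 0.8},{"x": 0.026,"y": 0.18,"z": 0,"wx": 0,"wy": 0,"wz": 1.4,"hand": 0.8},{"x": 0.05,"y": 0.23,"z": 0,"wx": 0,"wy": 0,"wz": 2,"hand": 0.8},{"x": 0.085,"y": 0.28,"z": 0,"wx": 0,"wy": 0,"wz": 2.5,"hand": 0.8},{"x": 0.12,"y": 0.325,"z": 0,"wx": 0,"wy": 0,"wz": 2.7,"hand": 0.8},{"x": 0.16,"y": 0.365,"z": 0,"wx": 0,"wy": 0,"wz": 2.7,"hand": 0.8},{"x": 0.2,"y": 0.382,"z": 0,"wx": 0,"wy": 0,"wz": 2.7,"hand": 0.8}]'

```text
time: 14.72
tool_pos: [0.6442, 0.0108, 0.2235]
tool_rot: [3.141, 0.003, -0.146]
contact_force: [1.1, 0.4, 0.3]
opening: 0.073
```

move_arm --deltas '[{"x": 0,"y": 0,"z": 0,"wx": 0,"wy": 0,"wz": 0,"hand": 0.8}]'

```text
time: 14.85
tool_pos: [0.6448, 0.0114, 0.2221]
tool_rot: [3.141, 0.004, -0.146]
contact_force: [0.7, -0.0, -0.6]
opening: 0.0738
```

```bash
python3 -c "
from h import *
go((.66,.0126,.034,-.143))"
```

```text
t 14.85 pos [0.6448 0.0114 0.2221] rot [ 3.141  0.004 -0.146] F [ 0.7 -0.  -0.6] open 0.0738
  [ 0.0156 -0.0035  0.1881] [ 0.03  0.23 -0.17]
```

move_arm --deltas '[{"x": 0.0155,"y": -0.003,"z": 0.05,"wx": 0,"wy": 0,"wz": 0,"hand": 0.8},{"x": 0.0155,"y": -0.003,"z": 0.1,"wx": 0,"wy": 0,"wz": 0,"hand": 0.8},{"x": 0.0155,"y": -0.003,"z": 0.14,"wx": 0,"wy": 0,"wz": 0,"hand": 0.8},{"x": 0.0155,"y": -0.003,"z": 0.17,"wx": 0,"wy": 0,"wz": 0,"hand": 0.8},{"x": 0.0155,"y": -0.003,"z": 0.187,"wx": 0,"wy": 0,"wz": 0,"hand": 0.7},{"x": 0.0155,"y": -0.003,"z": 0.187,"wx": 0,"wy": 0,"wz": 0,"hand": 0.6},{"x": 0.0155,"y": -0.003,"z": 0.187,"wx": 0,"wy": 0,"wz": 0,"hand": 0.4},{"x": 0.0155,"y": -0.003,"z": 0.187,"wx": 0,"wy": 0,"wz": 0,"hand": 0.1}]'

```text
time: 15.85
tool_pos: [0.6606, 0.0143, 0.0403]
tool_rot: [-3.142, -0.003, -0.143]
contact_force: [0.1, 0.6, 0.8]
opening: 0.0396
```

move_arm --deltas '[{"x": 0,"y": 0,"z": 0,"wx": 0,"wy": 0,"wz": 0,"hand": 0.1},{"x": 0,"y": 0,"z": 0,"wx": 0,"wy": 0,"wz": 0,"hand": 0.1},{"x": 0,"y": 0,"z": 0,"wx": 0,"wy": 0,"wz": 0,"hand": 0.1},{"x": 0,"y": 0,"z": 0,"wx": 0,"wy": 0,"wz": 0,"hand": 0.1}]'

```text
time: 16.35
tool_pos: [0.6602, 0.0143, 0.0396]
tool_rot: [3.142, -0.001, -0.143]
contact_force: [-0.5, -0.1, 6.1]
opening: 0.0298
```

```bash
python3 -c "
from h import *
go((.660,.0126,.18,-.14),(.56,.12,.18,-.1),(.4680,.2683,.18,-.097))"
```

```text
t 16.35 pos [0.6602 0.0143 0.0396] rot [ 3.1416e+00 -1.4000e-03 -1.4300e-01] F [-0.5 -0.1  6.1] open 0.0298
  [ 0.0002  0.0017 -0.1404] [ 0.   -0.08 -0.17]
  [-0.1141 -0.0903 -0.1405] [ 0.   -0.08 -2.46]
  [-0.2263 -0.224  -0.1407] [ 0.   -0.08 -2.64]
```

move_arm --deltas '[{"x": 0,"y": 0,"z": -0.04,"wx": 0,"wy": 0,"wz": 0,"hand": 0.1},{"x": 0,"y": 0,"z": -0.09,"wx": 0,"wy": 0,"wz": 0,"hand": 0.1},{"x": -0.02,"y": -0.02,"z": -0.13,"wx": 0,"wy": 0,"wz": -1,"hand": 0.1},{"x": -0.06,"y": -0.06,"z": -0.14,"wx": 0,"wy": 0,"wz": -2,"hand": 0.1},{"x": -0.11,"y": -0.09,"z": -0.14,"wx": 0,"wy": 0,"wz": -2.5,"hand": 0.1},{"x": -0.15,"y": -0.13,"z": -0.14,"wx": 0,"wy": 0,"wz": -2.6,"hand": 0.1},{"x": -0.19,"y": -0.175,"z": -0.14,"wx": 0,"wy": 0,"wz": -2.6,"hand": 0.1},{"x": -0.22,"y": -0.215,"z": -0.14,"wx": 0,"wy": 0,"wz": -2.6,"hand": 0.1}]'

```text
time: 17.35
tool_pos: [0.4709, 0.26, 0.1787]
tool_rot: [3.141, 0.0, -0.097]
contact_force: [0.8, 0.3, -0.7]
opening: 0.0301
```

move_arm --deltas '[{"x": -0.006,"y": -0.009,"z": 0,"wx": 0,"wy": 0,"wz": 0,"hand": 0.1},{"x": -0.006,"y": -0.009,"z": 0.03,"wx": 0,"wy": 0,"wz": 0,"hand": 0.1},{"x": -0.006,"y": -0.009,"z": 0.06,"wx": 0,"wy": 0,"wz": 0,"hand": 0.1},{"x": -0.006,"y": -0.009,"z": 0.08,"wx": 0,"wy": 0,"wz": 0,"hand": 0.1},{"x": -0.006,"y": -0.009,"z": 0.08,"wx": 0,"wy": 0,"wz": 0,"hand": 0.1}]'

```text
time: 17.98
tool_pos: [0.4669, 0.267, 0.0971]
tool_rot: [3.14, 0.003, -0.098]
contact_force: [-0.4, -0.3, -0.5]
opening: 0.0297
```

```bash
python3 -c "
from h import *
snap('wrist','w6')
go((.4672,.2683,.051,-.097))"
```

```text
t 18.02 pos [0.4677 0.2674 0.0984] rot [ 3.1408e+00  1.0000e-03 -9.8300e-02] F [ 0.1 -0.5 -0.7] open 0.0297
  [-0.0006 -0.0009  0.0474] [ 0.05  0.06 -0.07]
```

View pics/w6.png

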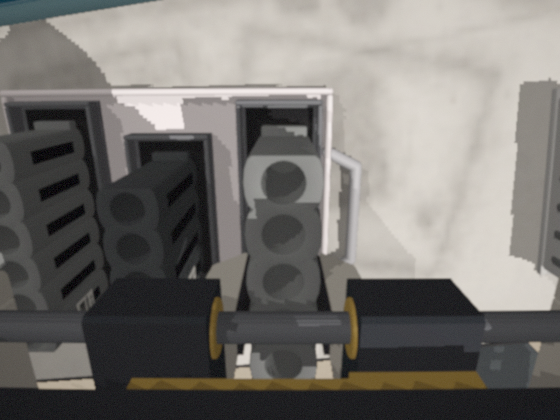

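Above the right bay: holes at (284,181) and (284,234), bay far corners at (238,103) and (323,102).

```bash
python3 -c "
from h import *
Y=-.097;ex=np.array([np.cos(Y),np.sin(Y)]);ey=np.array([-ex[1],ex[0]])
def loc(n,uv,z):
    Q=px2w(n,uv,z);d=Q[:,:2]-[.4672,.2683];print(np.c_[d@ex,d@ey].round(4).tolist())
loc('w6',[(238,103),(323,102)],.023)
loc('w6',[(284,181),(284,234)],.127)
"
```

```text
[[0.0758, 0.0256], [0.0763, -0.0264]]
[[0.0522, -0.0019], [0.0317, -0.0019]]
```

move_arm --deltas '[{"x": -0.002,"y": -0.0015,"z": 0,"wx": 0,"wy": 0,"wz": 0,"hand": 0.1},{"x": -0.002,"y": -0.0015,"z": 0.015,"wx": 0,"wy": 0,"wz": 0,"hand": 0.1},{"x": -0.002,"y": -0.0015,"z": 0.028,"wx": 0,"wy": 0,"wz": 0,"hand": 0.1},{"x": -0.002,"y": -0.0015,"z": 0.037,"wx": 0,"wy": 0,"wz": 0,"hand": 0.1},{"x": -0.002,"y": -0.0015,"z": 0.042,"wx": 0,"wy": 0,"wz": 0,"hand": 0.1},{"x": -0.002,"y": -0.0015,"z": 0.046,"wx": 0,"wy": 0,"wz": 0,"hand": 0.1},{"x": -0.002,"y": -0.0015,"z": 0.048,"wx": 0,"wy": 0,"wz": 0,"hand": 0.1},{"x": -0.002,"y": -0.0015,"z": 0.048,"wx": 0,"wy": 0,"wz": 0,"hand": 0.1}]'

```text
time: 19.02
tool_pos: [0.4657, 0.2696, 0.0515]
tool_rot: [3.141, -0.0, -0.097]
contact_force: [-3.0, -2.1, 7.0]
opening: 0.0296
```

Floor contact. Release, rise and check.

move_arm --deltas '[{"x": 0,"y": 0,"z": -0.001,"wx": 0,"wy": 0,"wz": 0,"hand": 0.5},{"x": 0,"y": 0,"z": -0.001,"wx": 0,"wy": 0,"wz": 0,"hand": 0.5},{"x": 0,"y": 0,"z": -0.001,"wx": 0,"wy": 0,"wz": 0,"hand": 0.5},{"x": 0,"y": 0,"z": -0.03,"wx": 0,"wy": 0,"wz": 0,"hand": 0.5},{"x": 0,"y": 0,"z": -0.09,"wx": 0,"wy": 0,"wz": 0,"hand": 0.5},{"x": 0,"y": 0,"z": -0.15,"wx": 0,"wy": 0,"wz": 0,"hand": 0.8},{"x": 0,"y": -0.03,"z": -0.18,"wx": 0,"wy": 0,"wz": 0,"hand": 0.8},{"x": 0,"y": -0.07,"z": -0.18,"wx": 0,"wy": 0,"wz": 0,"hand": 0.8}]'

```text
time: 20.02
tool_pos: [0.474, 0.3403, 0.2344]
tool_rot: [-3.138, -0.006, -0.099]
contact_force: [-0.3, -0.2, 0.0]
opening: 0.0707
```

move_arm --deltas '[{"x": 0,"y": 0,"z": 0,"wx": 0,"wy": 0,"wz": 0,"hand": 0.8},{"x": 0,"y": 0,"z": 0,"wx": 0,"wy": 0,"wz": 0,"hand": 0.8}]'

```text
time: 20.27
tool_pos: [0.4721, 0.3389, 0.23]
tool_rot: [3.14, 0.001, -0.097]
contact_force: [0.3, -0.4, 0.2]
opening: 0.0733
```

```bash
python3 -c "
from h import *
snap('wrist','w7');snap('side','side1')
go((0.47,.3,.23,-.097))
im=cv2.imread('pics/w7.png')[70:290,130:480]; a=cv2.resize(im,None,fx=1.6,fy=1.6,interpolation=2)
b=cv2.resize(cv2.imread('pics/side1.png')[120:340,200:420],None,fx=1.1,fy=1.1); h=np.zeros((600,600,3),np.uint8);h[:a.shape[0],:a.shape[1]]=a;h[355:355+242,:242]=b;cv2.imwrite('pics/fin.png',h)"
```

```text
t 20.38 pos [0.4724 0.3385 0.2302] rot [ 3.1406e+00  8.0000e-04 -9.8300e-02] F [ 0.6 -0.3  0.9] open 0.0736
  [0.0014 0.0385 0.0003] [ 0.06  0.05 -0.07]
```

View pics/fin.png

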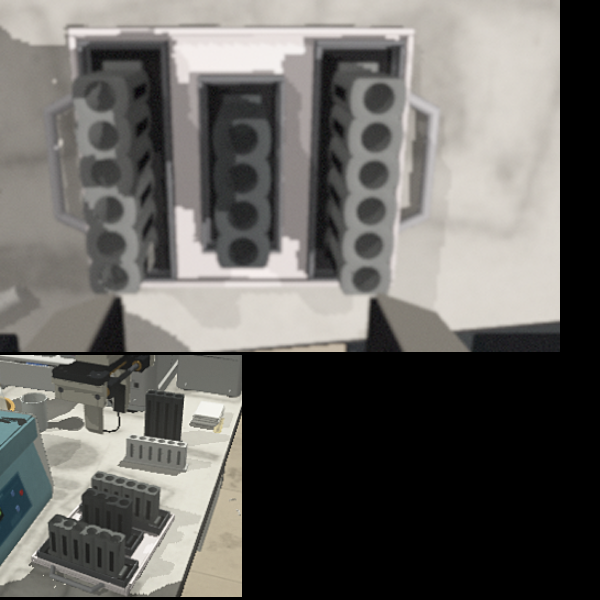

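All three stand in their bays. Hole rows in the crop: left (100,95) to (115,277), middle (243,138) to (243,250), right (378,97) to (366,278). Now the final numeric check.

```bash
python3 -c "
from h import *
Y=-.097;ex=np.array([np.cos(Y),np.sin(Y)]);ey=np.array([-ex[1],ex[0]])
def loc(uv,z,c):
    Q=px2w('w7',np.array(uv)/1.6+[130,70],z);d=Q[:,:2]-c;r=np.c_[d@ex,d@ey];print(r.round(4).tolist(),r.mean(0).round(4))
loc([(100,95),(104,136),(105,173),(109,209),(112,244),(115,277)],.079,[.4812,.4117])
loc([(243,138),(243,176),(243,213),(243,250)],.091,[.4742,.340])
loc([(378,97),(376,137),(374,173),(371,209),(368,245),(366,278)],.079,[.4672,.2683])
loc([(68,32),(411,31),(402,285),(77,283)],.016,[.4742,.340])
"
```

```text
[[0.0507, 0.0014], [0.0292, 0.0009], [0.0091, 0.0018], [-0.0113, 0.0011], [-0.0319, 0.0009], [-0.0521, 0.0006]] [-0.0011  0.0011]
[[0.0301, -0.001], [0.0102, -0.001], [-0.01, -0.001], [-0.031, -0.0009]] [-0.0002 -0.001 ]
[[0.0496, 0.0006], [0.0286, 0.0002], [0.009, -0.0001], [-0.0114, 0.0002], [-0.0327, 0.0005], [-0.0529, 0.0003]] [-0.0016  0.0003]
[[0.0823, 0.1054], [0.0827, -0.1033], [-0.0857, -0.1117], [-0.0838, 0.1146]] [-0.0011  0.0012]
```

All within 2 mm of the bay centres, and the robot touches nothing.

```bash
python3 -c "
from h import *
print(robot.hand_in())"
```

```text
the job is handed in; nothing more can be done
None
```

I loaded the carrier and handed in the job at about 20 s of the 96 s limit. The two six-hole cassettes are in the two outer (long) bays, and the low four-hole cassette is in the middle (short) bay.

- **Position:** the last wrist picture puts each cassette's centre within 2 mm of its bay's centre, both along and across. The allowed error is 14 mm along and 12 mm across.
- **Seating:** each cassette met its floor at about 7–11 N before I let go. The underside was then at roughly 12 mm, below my estimate of the wall tops.
- **Upright:** in the last wrist and side pictures, all three look upright.
- **Tall cassette and white rack:** they look upright and in place in the last side view. I checked these only by eye and did not measure how far they might have moved.
- **Disagreements:** the wrist and top cameras differed by 1–3 mm, which is small against the fit. No check failed.

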